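# Sort the clay stamps by handle colour

### The arm

A 7-joint arm with a two-finger parallel gripper is mounted at the origin on the work surface. World frame = base frame: x ahead of the robot, y to its left, z up, the work surface at z = 0. Lengths are in m, angles in rad, forces in N, time in s.
With the tool pointing down it reaches from about 0.425 to 0.875 m from the base axis. Payload 9.9 kg.
Tool frame: the origin (TCP) lies midway between the tips of the shut fingers; the grasp point (between the pads) lies r.hold_point_z behind it (r.hold_point_z is the distance from the TCP to the grasp point, in m); z points along the fingers, y is the line along which they close (so a half turn about z gives the same grasp; the last joint's range is limited). The gripper opens to 85 mm and grips with 20 to 120 N. Pads are 22 mm wide; open, the fingers measure 114 mm over their backs; the gripper's body (76 mm by 85 mm) begins 54 mm behind the grasp point. The pads swing forward as they close: fully open they stand 13 mm farther back than shut.
Start: joints at [-1.246, 0.576, 0.025, 1.437, -0.015, 1.129, -0.057], TCP at [0.268, 0.619, 0.231] pointing down, gripper open.
Joint ranges: [-2.76, 2.76], [-0.34, 2.15], [-1.52, 1.57], [0.19, 2.46], [-1.09, 4.23], [0.17, 1.99], [-2.82, 2.82]. Speed limits (rad/s): [2.22, 2.22, 3.01, 3.01, 3.14, 3.14, 3.14].

### API

Orientations are given as a unit quaternion [w, x, y, z].
In Python, from bench import r, gripper_to, cams, order, find_in, trace, readout gives the robot as it stands. The module is installed in compiled form; this text tells all that it offers. Calls block until the motion is done:
- r.move_pose(position, orientation): joint-space move of the TCP to a pose.
- r.move_straight(position, max_speed=0.15, attitude=None, contact_N=None): straight line of the TCP; attitude=None keeps the orientation; max_speed is the mean speed in m/s. With contact_N (N) it stops when the force on the tool has changed by that much, and returns True; else False.
- r.move_j(angles): joint-space move.
- gripper_to(opening, grip_force=None): finger opening in m; grip_force is the grip in N (None keeps the last); returns when the fingers have stopped.
- r.hold(seconds).
- r.ik(position, orientation): joint angles nearest the present ones, or None.
- cams.camera(name): name is "scene" or "top"; returns the picture (384x512x3 uint8, blue, green, red); there is no depth.
- cams.camera_model(name): a dict with "intrinsics" (3x3 intrinsics, pixels), "k1" (the pictures are not rectified: a ray, as slopes to the right and down, at radius r is drawn at 1 + k1 r^2 times it, then the intrinsics apply), "cam_to_world" (4x4, takes a point from camera to world coordinates). Camera axes: x right, y up, looking along -z (the intrinsics and any distortion apply to the point x, -y, -z); pixel columns grow to the right and rows downward; lengths in m; the calibration is good to about 2 mm. A picture is of the moment at which its call begins. camera_model takes no time and is no camera call.
A pose or a line that the arm cannot do raises r.MotionError and nothing moves.
- order.job_done(): hands the job in; it is judged then, once.
Trained networks look in the newest picture that a camera, given by its name, has taken for a name from the list of things; names that differ only in an ending like _2 or _b are one class to them, and where a whole thing is asked for, a point or a joint stands for the part that bears it (a point fixed in the world has none). Each returns a list of dicts, best first, with "confidence" (0 to 1); they miss things now and then, are a little off and sometimes report something else, mostly with a low value. They report only what shows in the picture. A call takes as long as a camera call.
- find_in(camera, target): "point" ([column, row] in pixels, amid what is visible of it).
- trace(camera, target): "mask" (384x512 bool, what is visible of it) and "point" ([column, row] in pixels, amid what is visible of it).
Readings, each from a call of its own:
- readout.current_t(): time.
- readout.current_q(): joint angles.
- readout.current_qvel(): joint speeds.
- readout.current_effort(): joint torques, N m.
- readout.current_ee_pos(): TCP position.
- readout.current_tool_rot(): TCP orientation.
- readout.current_ft_force(): force on the tool from outside, world axes, zero at the start.
- readout.current_wrist_torque(): the same for the moment, N m.
- readout.current_opening(): finger opening in m.
- readout.current_grip_force(): force on a finger pad.
Only numpy, scipy, OpenCV 4.12 (cv2) and the standard library are available. Lean on these libraries where they do the work, as an engineer would, in place of code of your own. Each camera call takes 0.05 s, during which the arm holds its last target. There are 200 camera calls.

### The job

The pottery class is over: take the three clay stamps out of the wooden tote (its carrying handle bars the way from straight above, so you will need to reach in at a slant) and sort them by handle colour: both blue-handled stamps into the blue box and the yellow-handled one into the yellow box. Leave each stamp standing upright on its foot on the floor of its box, and do not disturb the cup, the bowl or the clay mushroom.

Things in the scene. Friction and masses are not known exactly. Their poses are not given: they have to be found in the camera images.
- tote: wooden tote fixed to the table, 110 (its x) by 390 mm (its y). Origin: centre of the underside; x points away from the robot at yaw 0. Floor 8 mm thick; long walls and two 6 mm dividers (at y = +-52 mm) 22 mm high: a stamp must rise 20 mm to clear them. Three bays, a stamp near the middle of each (y about -105, 0, 105 mm). End boards (y = +-189 mm) 50 mm high carry posts 40 mm wide in x, 12 mm thick, 285 mm high
- tote_handle (a point): the tote's carrying handle: its middle, on the dowel's axis, 265 mm above the table. The pale round dowel is 24 mm thick and runs along the tote's y from post to post, straight above the row of stamps. A gripper pointing straight down over a stamp strikes it; one tilted 30 to 45 degrees, leaning back towards the robot in the tote's x-z plane, passes below it. Site axes as the tote's
- stamp_blue_1: turned clay stamp, 120 mm tall, standing upright: a pale wooden foot (round, 52 mm across, 22 mm high) and above it a straight round blue handle, 30 mm across, from 22 to 120 mm up. Mass about 0.15 kg. Origin: centre of the underside of the foot; z runs up the handle. At the start it stands on the tote's floor, in one of the three bays (which one varies)
- stamp_blue_2: the other turned clay stamp, 120 mm tall, standing upright: a pale wooden foot (round, 52 mm across, 22 mm high) and above it a straight round blue handle, 30 mm across, from 22 to 120 mm up. Mass about 0.15 kg. Origin: centre of the underside of the foot; z runs up the handle. At the start it stands on the tote's floor, in one of the three bays (which one varies)
- stamp_yellow: turned clay stamp, 120 mm tall, standing upright: a pale wooden foot (round, 52 mm across, 22 mm high) and above it a straight round yellow handle, 30 mm across, from 22 to 120 mm up. Mass about 0.15 kg. Origin: centre of the underside of the foot; z runs up the handle. At the start it stands on the tote's floor, in one of the three bays (which one varies)
- box_blue: open blue box, fixed to the table, 190 mm long (its x) by 130 mm wide (its y), 45 mm high, walls 6 mm, floor 6 mm thick. Origin: centre of the underside. It stands to the left or right of the tote (the two boxes swap sides from run to run). It takes two stamps side by side along its length, for example 42 mm either side of its centre
- box_yellow: open yellow box, fixed to the table, 190 mm long (its x) by 130 mm wide (its y), 45 mm high, walls 6 mm, floor 6 mm thick. Origin: centre of the underside. It stands to the left or right of the tote (the two boxes swap sides from run to run). It takes one stamp
- cup: bystander: white ceramic cup, 80 mm across, 75 mm high, standing loose beyond the tote; origin: centre of the underside
- bowl: bystander: grey clay bowl, 100 mm across, 50 mm high, standing loose beyond the tote; origin: centre of the underside
- mushroom: bystander: grey clay mushroom figure, 84 mm across its cap, 98 mm high, standing loose beyond the tote; origin: centre of the underside

How it is judged:
By the outcome, as a careful person would: the job done as asked, in the order asked, and still so for the second after the job is handed in, with the robot touching nothing.
It also fails if it takes over 72 s, if anything falls off the work surface, if the arm or the gripper's body presses on something with over 40 N, if the wrist force passes 120 N, or if a joint passes its speed limit or range.

## Working session

There is one attempt and no reset: what is moved stays moved. The work goes in short steps, each a Python script; the robot and the scene stay as the last script left them, time stands still between calls to the robot, and variables do not carry over. Pictures are saved under pics/ and viewed, at most 10 in all, crops included, and the job is handed in when it is done.

```bash
mkdir -p pics; cat > h.py <<'E'
from bench import r, gripper_to, cams, order, find_in, trace, readout
import numpy as np, cv2
def ray(cam,p):
    m=cams.camera_model(cam);K=np.array(m["intrinsics"]);T=np.array(m["cam_to_world"])
    d=np.array([(p[0]-K[0,2])/K[0,0],(p[1]-K[1,2])/K[1,1]]);u=d.copy()
    for _ in range(30):u=d/(1+m["k1"]*(u@u))
    return T[:3,3],T[:3,:3]@np.array([u[0],-u[1],-1])
def onz(cam,p,z):
    o,d=ray(cam,p);return o+d*(z-o[2])/d[2]
def proj(cam,P):
    m=cams.camera_model(cam);K=np.array(m["intrinsics"]);T=np.array(m["cam_to_world"])
    c=T[:3,:3].T@(np.asarray(P,float)-T[:3,3]);u=np.array([c[0],-c[1]])/-c[2]
    u=u*(1+m["k1"]*(u@u));return np.array([K[0,0]*u[0]+K[0,2],K[1,1]*u[1]+K[1,2]])
E
python3 - <<'E'
from h import *
for c in("scene","top"):
    im=cams.camera(c);cv2.imwrite(f"pics/{c}0.png",im)
    print(c,np.round(cams.camera_model(c)["cam_to_world"],3).tolist())
    for n in("tote","tote_handle","stamp_blue_1","stamp_yellow","box_blue","box_yellow","cup","bowl","mushroom"):
        print(n,[(np.round(d["point"]).tolist(),round(d["confidence"],2)) for d in find_in(c,n)])
print(r.hold_point_z,readout.current_tool_rot(),readout.current_t())
E
```

```text
scene [[-0.36, -0.613, 0.703, 1.349], [0.933, -0.244, 0.264, 0.263], [0.01, 0.751, 0.66, 0.828], [0.0, 0.0, 0.0, 1.0]]
tote [([246.0, 220.0], 0.68)]
tote_handle []
stamp_blue_1 [([278.0, 245.0], 0.68), ([217.0, 214.0], 0.6)]
stamp_yellow [([252.0, 223.0], 0.62), ([162.0, 183.0], 0.56)]
box_blue [([165.0, 185.0], 0.8)]
box_yellow [([364.0, 284.0], 0.15)]
cup [([363.0, 284.0], 0.72)]
bowl [([139.0, 218.0], 0.6)]
mushroom [([232.0, 262.0], 0.77), ([163.0, 182.0], 0.59)]
top [[-0.058, 0.978, -0.202, 0.361], [-0.998, -0.058, 0.009, 0.007], [-0.003, 0.202, 0.979, 1.509], [0.0, 0.0, 0.0, 1.0]]
tote [([258.0, 187.0], 0.86)]
tote_handle [([257.0, 185.0], 0.84)]
stamp_blue_1 [([286.0, 199.0], 0.59), ([224.0, 190.0], 0.49)]
stamp_yellow [([251.0, 197.0], 0.65)]
box_blue [([359.0, 224.0], 0.75)]
box_yellow [([154.0, 253.0], 0.7)]
cup [([158.0, 181.0], 0.68)]
bowl [([348.0, 165.0], 0.64), ([252.0, 185.0], 0.27)]
mushroom [([252.0, 155.0], 0.97), ([252.0, 196.0], 0.68)]
0.0187 [-2.33482090e-06  2.02998359e-01  9.79179078e-01  1.49914748e-05] 1.0
```

View pics/scene0.png

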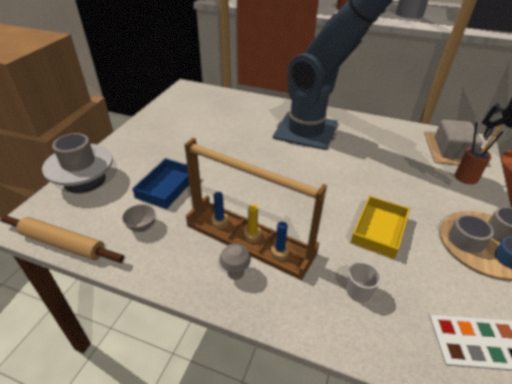

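View pics/top0.png

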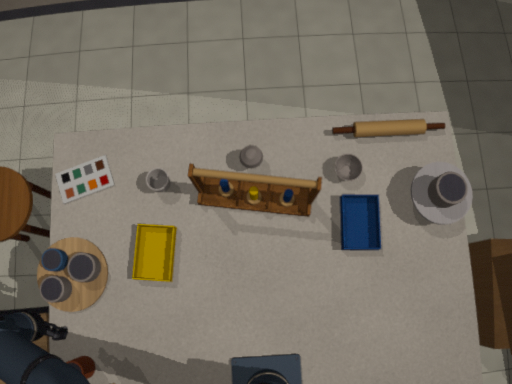

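The scene picture shows blue, yellow and blue stamps in the tote at (218,207), (252,220) and (281,237). The blue box is at (163,183), the yellow box at (382,226), and the mushroom at (235,260), just beyond the tote. The top picture agrees: dowel from (195,170) to (320,183), blue box at (360,222), yellow box at (155,252).

```bash
cat > m.py <<'E'
from h import *
from scipy.optimize import fsolve
a=np.linspace(0,2*np.pi,40)
def hull(c,x,y):
    P=[proj(c,[x+.015*np.cos(t),y+.015*np.sin(t),z]) for t in a for z in(.030,.128)]
    return cv2.convexHull(np.float32(P))
def cen(h):
    m=cv2.moments(h);return np.array([m['m10'],m['m01']])/m['m00']
im=cv2.imread("pics/scene0.png");hsv=cv2.cvtColor(im,cv2.COLOR_BGR2HSV)
vis=im.copy(); top=cv2.imread("pics/top0.png")
for nm,lo,hi in(("blue",(100,120,30),(130,255,255)),("yellow",(20,150,60),(32,255,255))):
    k=cv2.inRange(hsv,lo,hi);k[:, :195]=0;k[:,300:]=0;k[:188]=0;k[258:]=0
    n,l,s,cc=cv2.connectedComponentsWithStats(k)
    for i in range(1,n):
        if s[i,4]<60: continue
        c=cc[i];x0=onz("scene",c,.08)[:2]
        x=fsolve(lambda v:cen(hull("scene",*v))-c,x0)
        h=hull("scene",*x);print(nm,s[i].tolist(),"model area",cv2.contourArea(h),cv2.boundingRect(h),np.round(x,4))
        cv2.polylines(vis,[np.int32(h)],1,(255,255,255));cv2.polylines(top,[np.int32(hull("top",*x))],1,(255,255,255))
t0=cams.camera("top")
def rect(mask,z):
    p=np.argwhere(mask)[:,::-1]; h=cv2.convexHull(np.int32(p))[:,0]
    P=np.float32([onz("top",q,z)[:2] for q in h]);return cv2.minAreaRect(P)
for n in("box_blue","box_yellow"):
    d=trace("top",n)[0];print(n,d["confidence"],rect(d["mask"],.045))
hs=trace("top","tote_handle")[0];print("tote mask",hs["confidence"],hs["mask"].sum(),rect(hs["mask"],.265))
ht=cv2.cvtColor(t0,cv2.COLOR_BGR2HSV)
k=cv2.inRange(t0[:,:,2],105,255); k[:,:206]=0;k[:,311:]=0;k[:168]=0;k[195:]=0
k&=cv2.inRange(ht,(5,90,0),(25,255,255))
p=np.argwhere(k)[:,::-1];print("dowel px",len(p))
P=np.float32([onz("top",q,.265)[:2] for q in p]);print(cv2.fitLine(P,cv2.DIST_HUBER,0,.01,.01).ravel(),P.min(0),P.max(0))
for n,z in(("cup",.07),("bowl",.045),("mushroom",.08)):
    d=find_in("top",n)[0];print(n,np.round(onz("top",d["point"],z),3))
cv2.imwrite("pics/v1.png",np.hstack([cv2.resize(vis[170:280,170:310],None,fx=2.8,fy=4),cv2.resize(top[150:260,180:320],None,fx=2.8,fy=4)]))
E
python3 m.py
```

```text
blue [215, 193, 8, 26, 171] model area 297.83530680427793 (212, 190, 13, 32) [ 0.6419 -0.1054]Traceback (most recent call last):
  File "m.py", line 17, in <module>
    x=fsolve(lambda v:cen(hull("scene",*v))-c,x0)
    res = _root_hybr(_wrapped_func, x0, args, jac=fprime, **options)
    retval = _minpack._hybrd(func, x0, args, 1, xtol, maxfev,
                             ml, mu, epsfcn, factor, diag)
    return func(*fargs)
  File "m.py", line 17, in <lambda>
    x=fsolve(lambda v:cen(hull("scene",*v))-c,x0)
                          ~~~~^^^^^^^^^^^^
  File "m.py", line 5, in hull
    P=[proj(c,[x+.015*np.cos(t),y+.015*np.sin(t),z]) for t in a for z in(.030,.128)]
       ~~~~^^^^^^^^^^^^^^^^^^^^^^^^^^^^^^^^^^^^^^^^^
  File "h.py", line 11, in proj
    m=cams.camera_model(cam);K=np.array(m["intrinsics"]);T=np.array(m["cam_to_world"])
ValueError: time passes only in moves, steps and waits
```

```bash
sed -i 's/^def ray/M={c:cams.camera_model(c) for c in("scene","top")}\ndef ray/; s/m=cams.camera_model(cam)/m=M[cam]/' h.py
sed -i 's/(100,120,30)/(98,80,20)/; s/(20,150,60)/(18,120,50)/' m.py; python3 m.py
```

```text
blue [214, 193, 9, 27, 187] model area 298.0436958943028 (212, 190, 12, 32) [ 0.6425 -0.1052]
blue [276, 223, 11, 28, 225] model area 338.12679457478225 (274, 220, 14, 33) [0.6885 0.104 ]
yellow [247, 205, 12, 31, 286] model area 314.9381285351701 (246, 204, 12, 33) [0.6612 0.01  ]m.py:17: RuntimeWarning: The iteration is not making good progress, as measured by the 
 improvement from the last ten iterations.
  x=fsolve(lambda v:cen(hull("scene",*v))-c,x0)
Traceback (most recent call last):
  File "m.py", line 25, in <module>
    d=trace("top",n)[0];print(n,d["confidence"],rect(d["mask"],.045))
      ~~~~~~~~~~~~~~^^^
IndexError: list index out of range
```

```bash
cat >> h.py <<'E'
def tr(cam,n):
    for _ in range(5):
        d=trace(cam,n)
        if d: return d[0]
        cams.camera(cam)
    raise RuntimeError(n)
E
sed -i 's/trace("top",n)\[0\]/tr("top",n)/; s/trace("top","tote_handle")\[0\]/tr("top","tote_handle")/; s/find_in("top",n)\[0\]/tr("top",n)/' m.py; python3 m.py 2>&1 | grep -v Warn
```

```text
improvement from the last ten iterations.
  x=fsolve(lambda v:cen(hull("scene",*v))-c,x0)
blue [214, 193, 9, 27, 187] model area 298.0436958943028 (212, 190, 12, 32) [ 0.6425 -0.1052]
blue [276, 223, 11, 28, 225] model area 338.12679457478225 (274, 220, 14, 33) [0.6885 0.104 ]
yellow [247, 205, 12, 31, 286] model area 314.9381285351701 (246, 204, 12, 33) [0.6612 0.01  ]
box_blue 0.76 ((0.544694185256958, -0.34984591603279114), (0.14230795204639435, 0.19680708646774292), 84.589599609375)
box_yellow 0.96 ((0.47989943623542786, 0.3522394299507141), (0.14015695452690125, 0.1897096037864685), 83.99678802490234)
tote mask 0.77 3685 ((0.624180793762207, 0.007408589124679565), (0.39316096901893616, 0.11461012065410614), 80.17579650878906)
dowel px 822
[ 0.15219377  0.9883507   0.6540701  -0.04979452] [ 0.6140107  -0.16168264] [0.6980712  0.14319618]
cup [0.712 0.32  0.07 ]
bowl [ 0.734 -0.325  0.045]
mushroom [0.792 0.002 0.08 ]
```

View pics/v1.png

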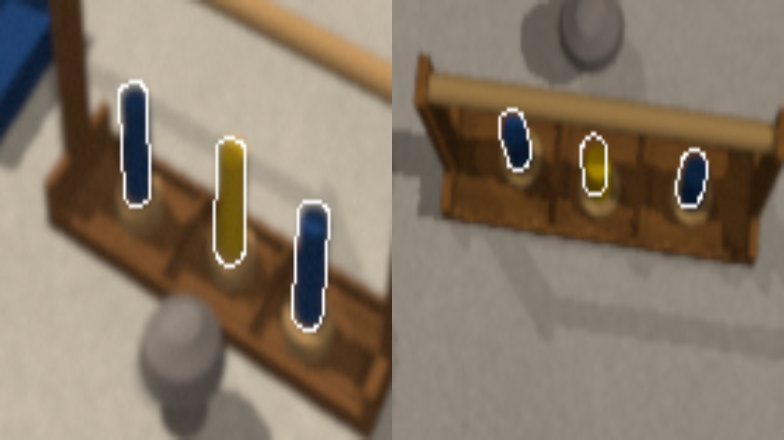

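The overlay fits all three handles in both views. The tote yaw is about -0.17, and both boxes have their long side near world x. Next I check reachability of the tilted poses.

```bash
cat > g.py <<'E'
from h import *
from scipy.spatial.transform import Rotation as R
yaw,th=-.17,np.radians(42)
X=np.array([np.cos(yaw),np.sin(yaw),0]);Y=np.array([-np.sin(yaw),np.cos(yaw),0]);Z=np.array([0,0,1.])
A=np.sin(th)*X-np.cos(th)*Z
def quat(s):
    y=s*Y;q=R.from_matrix(np.c_[np.cross(y,A),y,A]).as_quat();return q[[3,0,1,2]]
S=dict(bR=(.6425,-.105),bL=(.6885,.104),ye=(.6612,.009))
bx=np.array([np.cos(-.094),np.sin(-.094)])
B=dict(bR=np.array([.547,-.355])+.042*bx,bL=np.array([.547,-.355])-.042*bx,ye=np.array([.482,.357]))
GZ=.093               # world z of grasp point on the handle in the tote
def tcp(xy,z): return np.array([*xy,z])+(r.hold_point_z+.004)*A
E
python3 - <<'E'
from g import *
for s in(1,-1):
    for k in S:
        g=tcp(S[k],GZ)
        for n,p in(("pre",g-.2*A),("g",g),("lift",g+.032*Z),("out",g+.032*Z-.2*A),("hi",tcp(B[k],.25)),("pl",tcp(B[k],.09))):
            q=r.ik(p,quat(s));print(s,k,n,None if q is None else np.round(q,2))
E
```

```text
1 bR pre None
1 bR g [ 0.81  1.02 -1.29  2.3   2.12  1.13 -0.34]
1 bR lift [ 0.82  0.93 -1.29  2.28  2.05  1.05 -0.32]
1 bR out [ 0.29  0.13 -0.34  2.42  2.2   0.21 -0.77]
1 bR hi [ 1.34  0.6  -1.08  2.02  1.38  0.28  0.68]
1 bR pl [ 1.28  0.93 -1.07  2.14  2.25  0.52 -0.02]
1 bL pre [-1.05  0.35  0.62  2.33  1.84  0.25 -0.89]
1 bL g [ 0.27  0.93 -1.08  2.14  1.97  1.16 -0.6 ]
1 bL lift [ 0.27  0.86 -1.08  2.13  1.91  1.11 -0.56]
1 bL out [-1.05  0.27  0.59  2.28  1.44  0.29 -0.46]
1 bL hi [ 1.59  0.6  -1.29  2.17  1.49  0.31  0.61]
1 bL pl [ 1.4   0.89 -1.07  2.31  2.44  0.53 -0.18]
1 ye pre [-0.47  0.22  0.11  2.44  2.06  0.37 -0.94]
1 ye g [ 0.55  1.03 -1.3   2.26  2.04  1.28 -0.47]
1 ye lift [ 0.56  0.94 -1.29  2.24  1.97  1.21 -0.45]
1 ye out [-0.84  0.17  0.56  2.4   1.86  0.24 -0.71]
1 ye hi [-1.43  0.44  0.48  2.09  0.98  0.58 -0.43]
1 ye pl [-0.96  0.69 -0.2   2.2   1.59  0.82 -1.17]
-1 bR pre None
-1 bR g [ 0.47  0.72 -0.63  2.31  2.45  0.71  2.27]
-1 bR lift [ 0.48  0.64 -0.63  2.29  2.39  0.63  2.31]
-1 bR out [ 0.17  0.12 -0.2   2.43  2.28  0.2   2.29]
-1 bR hi [ 1.34  0.6  -1.08  2.02  1.38  0.28 -2.46]
-1 bR pl [ 1.17  0.83 -0.85  2.15  2.53  0.4   2.78]
-1 bL pre [-1.08  0.36  0.67  2.33  1.88  0.22  2.21]
-1 bL g [-0.26  0.69 -0.2   2.16  2.2   0.6   2.05]
-1 bL lift [-0.26  0.63 -0.2   2.15  2.09  0.55  2.16]
-1 bL out [ 0.09  0.31 -0.86  2.25  1.48  0.76  2.66]
-1 bL hi [ 1.59  0.6  -1.29  2.17  1.49  0.31 -2.53]
-1 bL pl [ 1.28  0.79 -0.85  2.31  2.76  0.45  2.6 ]
-1 ye pre [-0.57  0.23  0.24  2.44  2.12  0.34  2.14]
-1 ye g [ 0.21  0.73 -0.63  2.27  2.23  0.8   2.25]
-1 ye lift [ 0.07  0.62 -0.42  2.26  2.26  0.63  2.17]
-1 ye out [-0.94  0.19  0.69  2.4   1.94  0.21  2.36]
-1 ye hi [-1.82  0.77  1.28  2.1  -0.45  0.32 -2.17]
-1 ye pl [-1.5   0.81  0.65  2.22  1.73  0.23  1.76]
```

```bash
sed -i 's/radians(42)/radians(35)/' g.py
cat >> g.py <<'E'
def quatH(h,s=1):
    x=np.array([np.cos(h),np.sin(h),0]);y=s*np.array([-np.sin(h),np.cos(h),0]);a=np.sin(th)*x-np.cos(th)*Z
    return R.from_matrix(np.c_[np.cross(y,a),y,a]).as_quat()[[3,0,1,2]],a
def tcpH(xy,z,h): return np.array([*xy,z])+(r.hold_point_z+.004)*quatH(h)[1]
E
python3 - <<'E'
from g import *
lo=np.array([-2.76,-.34,-1.52,.19,-1.09,.17,-2.82]);hi=np.array([2.76,2.15,1.57,2.46,4.23,1.99,2.82])
def show(n,p,q0):
    q=r.ik(p,q0);print(n,None if q is None else (np.round(q,2),"margin",round(min((q-lo).min(),(hi-q).min()),2)))
for s in(1,-1):
    for k in S:
        g=tcp(S[k],GZ)
        for n,p in(("pre",g-.15*A),("g",g),("out",g+.032*Z-.15*A)): show((s,k,n),p,quat(s))
for k in S:
    for h in(-.17,-.7,.5,-1.2,1.):
        for n,z in(("hi",.24),("pl",.09)): show((k,h,n),tcpH(B[k],z,h),quatH(h)[0])
E
```

```text
(1, 'bR', 'pre') (array([ 0.52,  0.33, -0.63,  2.3 ,  1.73,  0.31, -0.26]), 'margin', np.float64(0.14))
(1, 'bR', 'g') (array([ 0.73,  0.84, -1.07,  2.2 ,  1.96,  0.82, -0.29]), 'margin', np.float64(0.26))
(1, 'bR', 'out') (array([ 0.37,  0.24, -0.42,  2.26,  1.34,  0.2 ,  0.12]), 'margin', np.float64(0.03))
(1, 'bL', 'pre') (array([-0.65,  0.38,  0.26,  2.17,  1.24,  0.25, -0.2 ]), 'margin', np.float64(0.08))
(1, 'bL', 'g') (array([ 0.18,  0.8 , -0.86,  2.06,  1.79,  0.86, -0.5 ]), 'margin', np.float64(0.4))
(1, 'bL', 'out') (array([-0.8 ,  0.35,  0.46,  2.13,  0.79,  0.23,  0.27]), 'margin', np.float64(0.06))
(1, 'ye', 'pre') (array([ 0.22,  0.36, -0.64,  2.26,  1.56,  0.48, -0.33]), 'margin', np.float64(0.2))
(1, 'ye', 'g') (array([ 0.57,  0.99, -1.3 ,  2.16,  1.86,  1.16, -0.32]), 'margin', np.float64(0.22))
(1, 'ye', 'out') (array([-0.47,  0.26,  0.26,  2.24,  1.11,  0.18,  0.1 ]), 'margin', np.float64(0.01))
(-1, 'bR', 'pre') (array([ 0.35,  0.31, -0.41,  2.31,  1.82,  0.23,  2.78]), 'margin', np.float64(0.04))
(-1, 'bR', 'g') (array([ 0.34,  0.64, -0.41,  2.22,  2.35,  0.42,  
[... 3069 characters left out ...]
79,  0.47,  1.91,  0.49,  0.63, -0.52]), 'margin', np.float64(0.46))
('ye', 0.5, 'hi') (array([-0.84,  0.29,  0.03,  2.2 ,  1.23,  0.18,  0.08]), 'margin', np.float64(0.01))
('ye', 0.5, 'pl') (array([-0.04,  0.94, -1.29,  2.32,  1.91,  1.14, -0.44]), 'margin', np.float64(0.14))
('ye', -1.2, 'hi') (array([-1.24,  0.69,  0.46,  1.54,  0.26,  1.27, -0.58]), 'margin', np.float64(0.72))
('ye', -1.2, 'pl') (array([-1.23,  0.87,  0.44,  1.65,  0.23,  1.  , -0.67]), 'margin', np.float64(0.81))
('ye', 1.0, 'hi') (array([ 0.19,  0.48, -1.08,  2.14,  1.08,  0.29,  0.87]), 'margin', np.float64(0.12))
('ye', 1.0, 'pl') (array([ 0.19,  0.95, -1.29,  2.29,  1.96,  0.73,  0.16]), 'margin', np.float64(0.17))
```

```bash
cat >> g.py <<'E'
lo=np.array([-2.76,-.34,-1.52,.19,-1.09,.17,-2.82]);hi=np.array([2.76,2.15,1.57,2.46,4.23,1.99,2.82])
def st(n):
    q=np.array(readout.current_q());print(n,"t",round(readout.current_t(),1),np.round(q,2),"mar",round(min((q-lo).min(),(hi-q).min()),2),"f",np.round(readout.current_ft_force(),1),"open",round(readout.current_opening(),4))
def chk(n,p,q0):
    q=r.ik(p,q0)
    if q is not None: print(n,np.round(q,2),"mar",round(min((q-lo).min(),(hi-q).min()),2))
    else: print(n,None)
def grab(k):
    g=tcp(S[k],GZ)
    r.move_straight(g,.12);st("at")
    gripper_to(.0,50);st("grip")
    r.move_straight(g+.035*Z,.1); st("lift")
    r.move_straight(g+.09*Z-.13*X,.15);st("out")
E
python3 - <<'E'
from g import *
g=tcp(S["bR"],GZ)
r.move_pose(g-.13*X+.05*Z,quat(1));st("pre")
chk("g",g,quat(1));chk("out",g+.09*Z-.13*X,quat(1))
cv2.imwrite("pics/s1.png",cams.camera("scene"))
E
```

```text
Traceback (most recent call last):
bench.MotionError: the arm cannot take that pose within its joint ranges
```

```bash
python3 - <<'E'
from g import *
import g as G
for t in(32,36,40):
  G.th=np.radians(t)
  for h in(-.45,-.17,.1):
    for k in S:
      row=[]
      for d in(.07,.09,.11):
        for z in(0,.04,.08):
          q=r.ik(tcpH(np.array(S[k])-d*X[:2],GZ+z,h),quatH(h)[0]);row.append("--" if q is None else f"{min((q-lo).min(),(hi-q).min()):.2f}")
      print(t,h,k,row)
E
```

```text
32 -0.45 bR ['0.15', '0.11', '0.21', '0.10', '0.11', '0.17', '0.05', '0.06', '0.12']
32 -0.45 bL ['0.12', '0.03', '0.10', '0.27', '0.03', '0.09', '0.27', '0.03', '0.09']
32 -0.45 ye ['0.20', '0.05', '0.11', '0.16', '0.07', '0.12', '0.11', '0.09', '0.01']
32 -0.17 bR ['0.12', '0.15', '0.06', '0.07', '0.10', '0.11', '0.02', '0.06', '0.09']
32 -0.17 bL ['0.28', '0.31', '0.02', '0.22', '0.01', '0.01', '0.20', '0.08', '0.04']
32 -0.17 ye ['0.17', '0.18', '0.05', '0.12', '0.14', '0.08', '0.07', '0.09', '0.10']
32 0.1 bR ['0.15', '0.17', '0.10', '0.10', '0.13', '0.08', '0.05', '0.08', '0.08']
32 0.1 bL ['0.23', '0.23', '0.31', '0.21', '0.23', '0.27', '0.16', '0.19', '0.23']
32 0.1 ye ['0.16', '0.19', '0.12', '0.11', '0.14', '0.16', '0.06', '0.09', '0.04']
36 -0.45 bR ['0.10', '0.11', '0.14', '0.05', '0.06', '0.10', '--', '0.01', '0.05']
36 -0.45 bL ['0.15', '0.04', '0.02', '0.22', '0.01', '0.01', '0.21', '0.24', '0.00']
36 -0.45 ye ['0.16', '0.18', '0.23', '0.11', '0.13', '0.20', '0.07', '0.09', '0.16']
36 -0.17 bR ['0.07', '0.10', '0.13', '0.02', '0.05', '0.08', '--', '--', '0.03']
36 -0.1
[... 426 characters left out ...]
', '0.05', '0.09', '--', '0.01', '0.05', '--', '--', '0.02']
40 -0.45 bL ['0.26', '0.11', '0.15', '0.22', '0.13', '0.16', '0.18', '0.15', '0.03']
40 -0.45 ye ['0.14', '0.14', '0.16', '0.09', '0.09', '0.12', '0.02', '0.05', '0.08']
40 -0.17 bR ['--', '0.04', '0.07', '--', '--', '0.02', '--', '--', '--']
40 -0.17 bL ['0.19', '0.21', '0.22', '0.15', '0.17', '0.18', '0.10', '0.13', '0.14']
40 -0.17 ye ['0.06', '0.09', '0.11', '--', '0.04', '0.06', '--', '--', '0.01']
40 0.1 bR ['0.04', '0.07', '0.11', '--', '0.02', '0.06', '--', '--', '--']
40 0.1 bL ['0.14', '0.17', '0.20', '0.09', '0.12', '0.16', '0.05', '0.08', '0.11']
40 0.1 ye ['0.04', '0.07', '0.11', '--', '0.02', '0.06', '--', '--', '--']
```

```bash
sed -i 's/radians(35)/radians(33)/; s/GZ=.093/GZ=.086/; s/g+.035\*Z/g+.028*Z/; s/g+.09\*Z-.13\*X/g+.08*Z-.09*X/' g.py
python3 - <<'E'
from g import *
g=tcp(S["bR"],GZ)
r.move_pose(g-.09*X+.05*Z,quat(1));st("pre")
chk("g",g,quat(1));chk("lift",g+.028*Z,quat(1));chk("out",g+.08*Z-.09*X,quat(1))
cv2.imwrite("pics/s1.png",cams.camera("scene"))
E
```

```text
pre t 4.2 [ 0.75  0.64 -1.07  2.36  1.88  0.7  -0.39] mar 0.1 f [-0.4  0.1 -0.9] open 0.0857
g [ 0.68  0.81 -0.98  2.18  1.93  0.73 -0.28] mar 0.28
lift [ 0.69  0.74 -0.97  2.16  1.84  0.68 -0.22] mar 0.3
out [ 0.77  0.55 -1.06  2.33  1.77  0.62 -0.29] mar 0.13
```

View pics/s1.png

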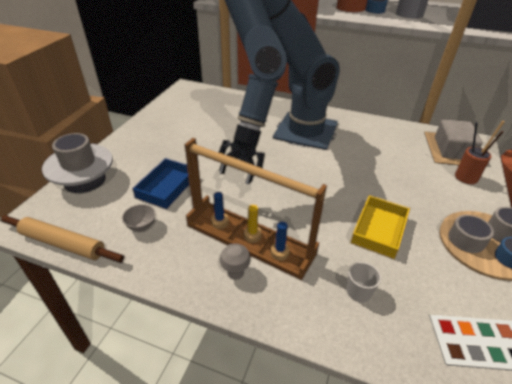

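The gripper is behind the dowel, fingertips around (225–262,172), stamps still standing. I check that projection and then grasp the right-hand blue stamp.

```bash
python3 - <<'E'
from g import *
p=readout.current_ee_pos();print(np.round(p,3),proj("scene",p))
assert np.linalg.norm(proj("scene",p)-[242,174])<10
grab("bR")
cv2.imwrite("pics/s2.png",cams.camera("scene"))
for h in(-.17,-.5,-.8,.2):
    for k in("bR","bL"):
        for z in(.165,.09):chk((k,h,z),tcpH(B[k],z,h),quatH(h)[0])
E
```

```text
[ 0.566 -0.091  0.117] [232.45233579 182.45530082]Traceback (most recent call last):
  File "<stdin>", line 3, in <module>
AssertionError
```

```bash
python3 - <<'E'
from g import *
im=cv2.imread("pics/s1.png");p=np.array(readout.current_ee_pos())
P=[p,p-.0187*A,p-.0187*A-.013*A, p-.031*A+.0425*Y,p-.031*A-.0425*Y,p-.1*A]
z=cv2.resize(im[120:260,160:320],None,fx=4,fy=4,interpolation=cv2.INTER_CUBIC)
for i,x in enumerate(P):cv2.circle(z,tuple(np.int32((proj("scene",x)-[160,120])*4)),3,(0,0,255) if i else (0,255,0),-1)
cv2.imwrite("pics/z1.png",z)
E
```

```text
(no output)
```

View pics/z1.png

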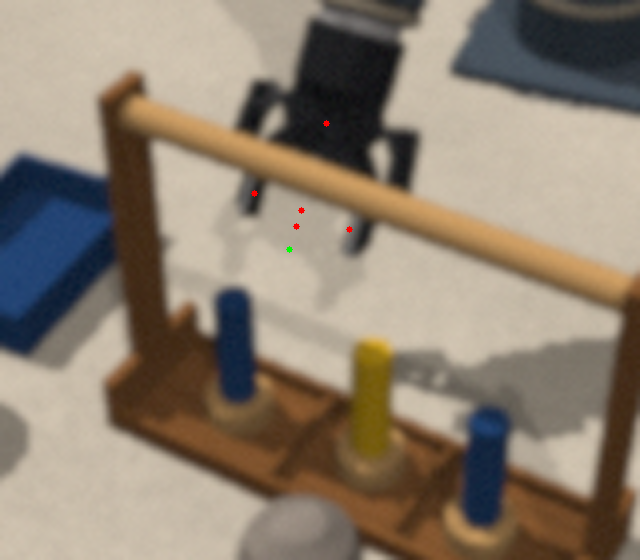

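The crop shows the pads exactly at the projected points, so the calibration is good; my earlier pixel reading was off. I go ahead with the grasp.

```bash
python3 - <<'E'
from g import *
grab("bR")
cv2.imwrite("pics/s2.png",cams.camera("scene"))
for h in(-.17,-.5,-.8,.2):
    for k in("bR","bL"):
        for z in(.165,.09):chk((k,h,z),tcpH(B[k],z,h),quatH(h)[0])
E
```

```text
at t 5.2 [ 0.68  0.8  -0.98  2.18  1.93  0.73 -0.29] mar 0.28 f [ 0.9  1.4 -0.3] open 0.0852
grip t 5.8 [ 0.68  0.81 -0.98  2.18  1.93  0.73 -0.29] mar 0.28 f [-0.7 -0.5  3.5] open 0.0289
lift t 6.2 [ 0.69  0.74 -0.97  2.16  1.84  0.68 -0.22] mar 0.3 f [ 0.8 -0.2 -2.5] open 0.0288
out t 7.1 [ 0.77  0.56 -1.06  2.33  1.77  0.62 -0.29] mar 0.13 f [-0.2 -0.1 -0.8] open 0.0291
('bR', -0.17, 0.165) [ 1.08  0.63 -0.75  1.99  1.13  0.23  0.9 ] mar 0.06
('bR', -0.17, 0.09) [ 1.02  0.74 -0.67  2.04  1.92  0.21  0.14] mar 0.04
('bL', -0.17, 0.165) [ 1.48  0.78 -1.29  2.15  1.5   0.55  0.63] mar 0.23
('bL', -0.17, 0.09) [ 1.2   0.72 -0.79  2.21  2.22  0.27 -0.09] mar 0.1
('bR', -0.5, 0.165) [ 1.01  0.62 -0.81  2.03  1.55  0.46  0.11] mar 0.29
('bR', -0.5, 0.09) [ 1.    0.77 -0.81  2.08  1.9   0.55 -0.19] mar 0.38
('bL', -0.5, 0.165) [ 1.14  0.55 -0.86  2.21  1.75  0.42 -0.07] mar 0.25
('bL', -0.5, 0.09) [ 1.11  0.72 -0.86  2.27  2.09  0.57 -0.37] mar 0.19
('bR', -0.8, 0.165) [ 0.92  0.64 -0.84  2.01  1.52  0.71 -0.19] mar 0.45
('bR', -0.8, 0.09) [ 0.9   0.78 -0.83  2.06  1.77  0.77 -0.42] mar 0.4
('bL', -0.8, 0.165) [ 1.03  0.57 -0.89  2.2   1.64  0.67 -0.33] mar 0.26
('bL', -0.8, 0.09) [ 0.98  0.72 -0.86  2.26  1.91  0.77 -0.59] mar 0.2
('bR', 0.2, 0.165) [ 1.41  0.92 -1.3   1.86  1.03  0.61  1.49] mar 0.22
('bR', 0.2, 0.09) [ 1.21  0.83 -0.85  1.92  0.73  0.24  1.77] mar 0.07
('bL', 0.2, 0.165) [ 1.55  0.85 -1.3   2.02  0.98  0.51  1.54] mar 0.22
('bL', 0.2, 0.09) [ 1.35  0.79 -0.89  2.08  0.87  0.17  1.68] mar 0.0
```

View pics/s2.png

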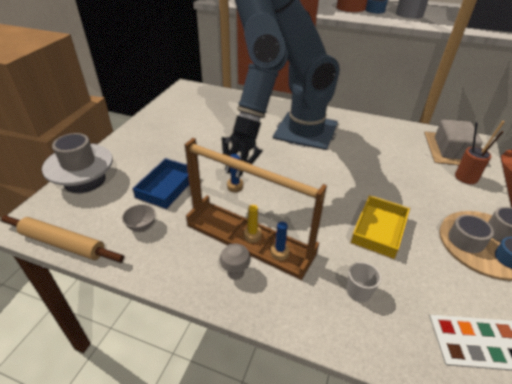

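The stamp is held upright at (236,175), clear of the tote. I place it in the far slot with heading about -0.6.

```bash
cat >> g.py <<'E'
def place(k,h,vias):
    q,a=quatH(h)
    for v in vias: r.move_straight(tcpH(v,.168,h),.18,attitude=q)
    r.move_straight(tcpH(B[k],.168,h),.15,attitude=q);st("above")
    r.move_straight(tcpH(B[k],.094,h),.12)
    c=r.move_straight(tcpH(B[k],.076,h),.03,contact_N=4);st(f"down {c}")
    p=np.array(readout.current_ee_pos());print("grip z",round((p-(r.hold_point_z+.004)*a)[2],4))
    if c: r.move_straight(p+.0005*Z,.05)
    gripper_to(.075);r.hold(.2)
    r.move_straight(p-.075*a,.12);st("back")
E
python3 - <<'E'
from g import *
place("bR",-.6,[B["bL"]])
cv2.imwrite("pics/s3.png",cams.camera("scene"));t=cams.camera("top")
cv2.imwrite("pics/t3.png",t)
q,_=quatH(-.17)
g=tcp(S["bL"],GZ);chk("pre",g-.09*X+.08*Z,q);chk("g",g,q);chk("ye",tcp(S["ye"],GZ)-.09*X+.08*Z,q)
E
python3 -c "
import cv2,numpy as np
a=cv2.imread('pics/s3.png')[100:260,120:320];b=cv2.imread('pics/t3.png')[150:270,260:410]
cv2.imwrite('pics/c3.png',np.hstack([cv2.resize(a,(400,320)),cv2.resize(b,(400,320))]))"
```

```text
above t 9.5 [ 0.99  0.63 -0.84  2.03  1.55  0.56  0.01] mar 0.39 f [-0.3 -0.1 -2.3] open 0.029
down True t 10.7 [ 0.97  0.79 -0.83  2.09  1.89  0.65 -0.29] mar 0.37 f [ 0.  -1.4  2.6] open 0.029
grip z 0.0837
back t 12.4 [ 1.    0.63 -0.85  2.14  1.72  0.58 -0.2 ] mar 0.32 f [-0.2 -0.4 -0.5] open 0.0753
pre [ 0.21  0.6  -0.97  2.18  1.56  0.85 -0.45] mar 0.28
g [ 0.2   0.82 -0.88  2.04  1.74  0.86 -0.44] mar 0.42
ye [ 0.44  0.55 -1.01  2.29  1.67  0.74 -0.43] mar 0.17
```

View pics/c3.png

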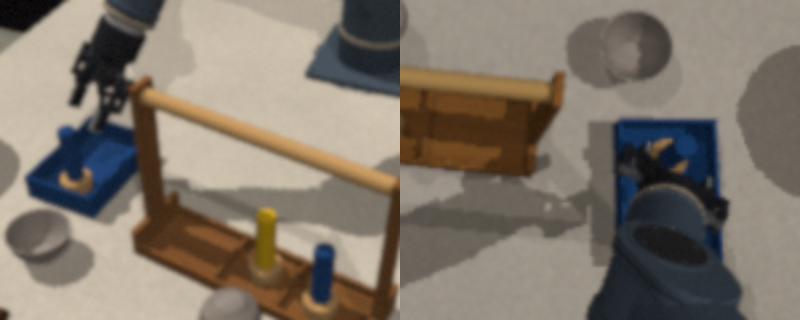

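```bash
cat > v.py <<'E'
from g import *
def view(fn,slots):
    o=[]
    for c,w in(("scene",(100,100,420,300)),("top",(120,130,400,290))):
        im=cams.camera(c);b=cv2.resize(im[w[1]:w[3],w[0]:w[2]],None,fx=400/(w[2]-w[0]),fy=300/(w[3]-w[1]),interpolation=cv2.INTER_CUBIC)
        if slots:
            x,y=slots[0];ctr=proj(c,[x,y,.06]).astype(int)
            b=cv2.resize(im[ctr[1]-40:ctr[1]+40,ctr[0]-50:ctr[0]+50],(400,320),interpolation=cv2.INTER_CUBIC)
            for s in slots:
                for z in(.006,.028,.126):
                    rr=.026 if z<.03 else .015
                    P=[(proj(c,[s[0]+rr*np.cos(t),s[1]+rr*np.sin(t),z])-ctr+[50,40])*4 for t in np.linspace(0,6.3,30)]
                    cv2.polylines(b,[np.int32(P)],1,(255,255,255))
        o.append(b)
    cv2.imwrite(fn,np.hstack(o))
E
python3 - <<'E'
from v import *
p=np.array(readout.current_ee_pos());r.move_straight(p+.02*Z,.1)
q,_=quatH(-.17);g=tcp(S["bL"],GZ)
r.move_straight(g-.09*X+.05*Z,.22,attitude=q);st("pre")
view("pics/v4.png",[B["bR"]])
E
```

```text
pre t 15.1 [ 0.23  0.7  -1.05  2.2   1.65  0.95 -0.53] mar 0.26 f [-0.4  0.1  0.1] open 0.0752
```

View pics/v4.png

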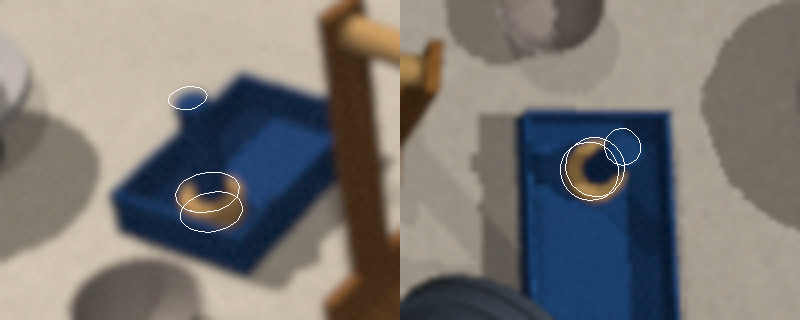

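The first stamp stands upright where the model predicts it (foot and handle top match in both views). Next is the second blue stamp.

```bash
python3 - <<'E'
from v import *
grab("bL")
assert .02<readout.current_opening()<.035
place("bL",-.6,[S["bL"]-.13*X[:2]-.2*Y[:2]])
p=np.array(readout.current_ee_pos());r.move_straight(p+.02*Z,.1)
q,_=quatH(-.17);g=tcp(S["ye"],GZ)
r.move_straight(g-.09*X+.05*Z,.22,attitude=q);st("pre")
view("pics/v5.png",[B["bL"],B["bR"]])
for h in(-.17,-.5,.3):
    for z in(.165,.085):chk((h,z),tcpH(B["ye"],z,h),quatH(h)[0])
E
```

```text
at t 16.2 [ 0.25  0.85 -0.96  2.04  1.74  0.93 -0.41] mar 0.42 f [ 0.1 -0.6  0.1] open 0.075
grip t 16.7 [ 0.25  0.85 -0.96  2.04  1.74  0.93 -0.41] mar 0.42 f [-2.3 -0.8  3.5] open 0.0287
lift t 17.1 [ 0.26  0.8  -0.98  2.02  1.67  0.91 -0.35] mar 0.44 f [ 0.  -0.7 -2.9] open 0.029
out t 18.0 [ 0.26  0.64 -1.06  2.17  1.56  0.92 -0.44] mar 0.29 f [ 0.4 -0.3 -2.5] open 0.0288
above t 21.3 [ 1.09  0.54 -0.84  2.21  1.72  0.48 -0.17] mar 0.25 f [-0.4 -0.3 -2.1] open 0.029
down True t 22.5 [ 1.09  0.75 -0.89  2.27  2.05  0.68 -0.45] mar 0.19 f [-0.7 -1.1  2.9] open 0.029
grip z 0.0839
back t 24.2 [ 1.12  0.56 -0.9   2.32  1.9   0.55 -0.38] mar 0.14 f [0.4 0.3 0.4] open 0.0748
pre t 26.4 [ 0.45  0.65 -1.06  2.32  1.76  0.84 -0.52] mar 0.14 f [-0.1  0.2  0.2] open 0.075
(-0.17, 0.165) [-0.29  0.74 -1.15  2.06  1.38  1.29 -0.76] mar 0.37
(-0.17, 0.085) [-0.33  0.9  -1.12  2.12  1.54  1.33 -0.92] mar 0.34
(-0.5, 0.165) [-0.37  0.79 -1.1   1.92  1.24  1.44 -0.94] mar 0.42
(-0.5, 0.085) [-0.4   0.93 -1.08  1.97  1.37  1.44 -1.08] mar 0.44
(0.3, 0.165) [-0.12  0.68 -1.19  2.21  1.59  0.99 -0.44] mar 0.25
(0.3, 0.085) [-0.19  0.85 -1.12  2.27  1.8   1.08 -0.63] mar 0.19
```

View pics/v5.png

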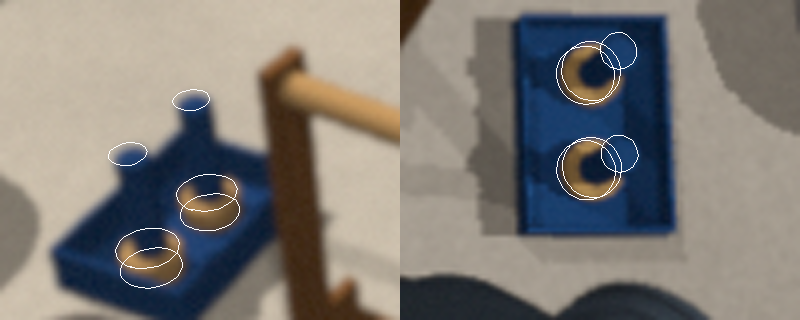

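Both blue stamps stand upright in the blue box, matching the model. The yellow one is last.

```bash
python3 - <<'E'
from v import *
grab("ye")
assert .02<readout.current_opening()<.035
place("ye",-.3,[S["ye"]-.13*X[:2]+.12*Y[:2]])
p=np.array(readout.current_ee_pos());r.move_straight(p+.06*Z,.12)
q,_=quatH(-.17)
r.move_straight(tcp((.52,.03),.22),.2,attitude=q);st("clear")
view("pics/v6.png",None)
E
```

```text
at t 27.5 [ 0.43  0.81 -0.97  2.15  1.84  0.84 -0.41] mar 0.31 f [-1.   0.8  0. ] open 0.0748
grip t 28.0 [ 0.43  0.81 -0.97  2.15  1.84  0.84 -0.41] mar 0.31 f [-1.3 -0.2  6.2] open 0.0291
lift t 28.5 [ 0.45  0.76 -0.98  2.13  1.76  0.81 -0.34] mar 0.33 f [-0.7 -0.8 -2.2] open 0.0289
out t 29.3 [ 0.48  0.58 -1.07  2.29  1.66  0.79 -0.42] mar 0.17 f [ 0.9 -0.1 -2. ] open 0.0289
above t 31.8 [-0.35  0.72 -1.06  2.01  1.3   1.3  -0.81] mar 0.45 f [ 0.5 -0.1 -0.7] open 0.0288
down True t 33.0 [-0.41  0.85 -0.99  2.07  1.45  1.28 -0.98] mar 0.39 f [-1.5 -0.4  7. ] open 0.0292
grip z 0.0846
back t 34.7 [-0.44  0.75 -1.06  2.05  1.31  1.31 -0.93] mar 0.41 f [-0.   0.4  0.4] open 0.0747
clear t 37.2 [ 0.59  0.42 -1.21  2.33  1.47  0.73 -0.31] mar 0.13 f [-0.  0. -0.] open 0.075
```

View pics/v6.png

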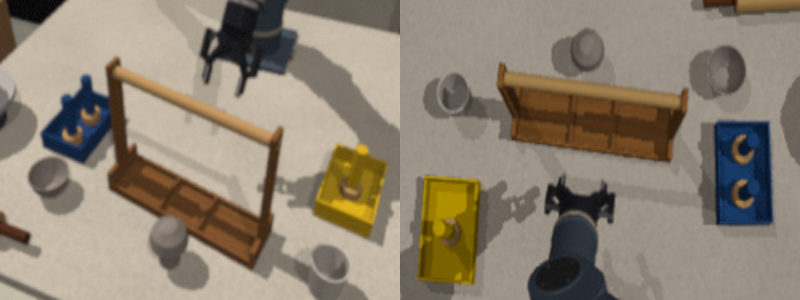

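The tote is empty, all three stamps stand in their boxes, the cup, bowl and mushroom are where they were, and the gripper is clear.

```bash
python3 -c "
from h import *
print(order.job_done())"
```

```text
the job is handed in; nothing more can be done
None
```

The job is handed in at about 37 s: both blue stamps stand upright in the blue box and the yellow one in the yellow box, and the cup, bowl and mushroom look undisturbed in the final pictures.

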